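# Lock back a sprung belt-tension wheel with its pin

### The job

A new belt is about to be fitted to this sample-carousel drive. Take the red-handled locking pin out of its parking block, put its foot through the hole in the yellow arm of the sprung tension wheel, and wind the wheel round anticlockwise (seen from above) with it, feeling for the lock hole in the dark plate underneath; let the pin drop fully home there, so that it keeps the wheel wound back, and let go. Press gently all the while (never more than 40 N on the mechanism) and leave the vial rack, bottle and beaker where they stand.

Things in the scene. Friction and masses are not known exactly. Their poses are not given: they have to be found in the camera images.
- unit: Drive unit fixed to the bench: white housing 210 x 200 mm, 50 mm high, two small aluminium pulleys (72 mm high) on its far half. Origin: on the vertical axis of the tension wheel, at bench height; z up. Its -x side faces the robot, give or take its yaw.
- plate_top (a point): On the top (66 mm above the bench) of the dark steel lock plate that lies under the wheel's arm (80 x 150 x 16 mm), 45 mm from the wheel axis. It has one lock hole: vertical, 12 mm wide with a 2 mm chamfer, 16 mm deep, 65 mm from the wheel axis like the hole in the arm. The plate is clamped at an angle that differs from unit to unit and is not measured, so the hole must be felt or seen.
- wheel (a joint): Angle (rad) of the sprung wheel about its vertical axis, growing anticlockwise from above; at 0.4 its arm points along unit's -x. Slack, friction holds it at -0.15 to 0.15. Wound, it pulls back: 0.4 N m per rad from 0 and 0.11 N m friction, 6 to 8 N at the arm's hole near the lock. Stops at -0.25 and 1.2. The arm's hole is over the lock hole at one value between 0.6 and 1.0.
- wheel_hole (a point): Centre of the mouth of the 11.5 mm through hole in the wheel's yellow arm, on its top face, 79.5 mm above the bench and 65 mm from the wheel axis. The arm is 12 mm thick and 36 mm wide there, the hole has a 2 mm chamfer, the underside is 1.5 mm above the lock plate. The wheel is a disc 80 mm across, aluminium and black; its hub tops out at 94 mm.
- pin_mid (a point): Centre of the pin's red handle, a cylinder 20 mm across and 45 mm high; z up along the pin. 70 g, loose, it stands upright in the parking block, this point then 52.5 mm above the bench. Its foot is 48 mm below this point. With the foot on the lock plate through the arm's hole, the handle stands 12 mm above the arm; fully home it rests on the arm, this point 22.5 mm above wheel_hole.
- pin: The locking pin: steel shank 10 mm across, 25.5 mm long, with a foot chamfered over 2.5 mm, under the red handle. Origin at the centre of the underside of the foot, z up along it.
- holder: Blue parking block fixed to the bench, 56 x 56 mm, 30 mm high, with a 13.5 mm hole, 26 mm deep, in the middle, in which the pin stands with its handle resting on top. Origin: centre of the underside. The block and the vial rack may be on either side.
- rack: Bystander: loose white vial rack 60 x 90 mm with six amber vials, 50 mm high; origin under its centre.
- bottle: Bystander: amber bottle with a blue cap, 72 mm across, 130 mm high; origin under its centre.
- beaker: Bystander: glass beaker, 70 mm across, 85 mm high; origin under its centre.
Not all that is in view belongs to the job. Several things look just like the pin: the one meant starts farthest from the robot's base. Of the things that look like the holder, the smaller one is meant.

How it is judged:
By the outcome, as a careful person would: the job done as asked, in the order asked, and still so for the second after the job is handed in, with the robot touching nothing.
It also fails if it takes over 58 s, if anything falls off the work surface, if the arm or the gripper's body presses on something with over 40 N, if the wrist force passes 120 N, or if a joint passes its speed limit or range.

### The arm

A 6-joint arm with a two-finger parallel gripper is mounted at the origin on the work surface. World frame = base frame: x ahead of the robot, y to its left, z up, the work surface at z = 0. Lengths are in m, angles in rad, forces in N, time in s.
With the tool pointing down it reaches from about 0.4 to 0.825 m from the base axis. Payload 7 kg.
Tool frame: the origin (TCP) lies between the finger pads; the fingertips stand 17 mm ahead of it and the grasp point (between the pads) lies 2 mm behind it; x points along the fingers, z is the direction in which the jaws open and shut, and the axes are right-handed (so a half turn about x gives the same grasp; the last joint's range is limited). The gripper opens to 88 mm and grips with 3 to 60 N. Pads are 19 mm wide; open, the fingers measure 130 mm over their backs; the gripper's body (78 mm by 193 mm) begins 47 mm behind the grasp point.
Start: joints at [-0.89, 0.359, 0.012, 0, -1.224, -0.288], TCP at [0.258, -0.624, 0.244] pointing down, gripper open.
Joint ranges: [-3.07, 3.07], [-1.43, 2.12], [-1.02, 1.25], [-3.03, 1.67], [-3.05, -0], [-3.03, 3.03]. Speed limits (rad/s): [2.39, 2.39, 3.01, 3.14, 3.14, 3.14].

### API

Orientations are given as [roll, pitch, yaw] about the fixed x, y, z axes, in that order (R = Rz(yaw) Ry(pitch) Rx(roll)).
In Python, from station import * gives the robot as it stands.
- The arm moves only by the tool step_arm, never from a script. Its argument "deltas" is a list of rows, each a list of 5 numbers: the shift along the tool's x, y, z in cm, then the turn about the tool's x in degrees, then the closure, from 0 (fully open) to 1 (shut). In form: [[dx, dy, dz, roll, fingers], ...]. A call has exactly 10 rows; each row is the pose to reach, as a shift and turn from the pose commanded when the call began, along the tool's axes at that moment; what a row does not reach only later rows make up. A row lasts 1/12 s, in which the tool goes at most 41.7 mm and 7.16 degrees, less where a joint would pass 70% of its speed; a pose out of reach is approached as far as the arm can. A call with a gripper value outside its range is refused whole. The fingers move at their own pace and stop on an object; "squeeze" is the grip in N (left out, the last holds). Time passes only in rows, so rows that repeat a pose let the fingers close, or fill a call up. It gives the time, the measured TCP pose, the force and the opening at its end, in the units of the state.
- get_state(): the state, without advancing time (a new reading comes with each control period).
- grab_frame(name): name is "scene" or "top" or "wrist"; returns a dict with "pixels" (384x512x3 uint8, red, green, blue), "range_z" (384x512 float32, m along the optical axis (not along the pixel's ray), 0 where there is no reading), "fx", "fy", "cx", "cy" (pixels), "view" (4x4, takes a point from world to camera coordinates); the wrist camera has in their place "hand_eye" (4x4, takes a point from camera to tool coordinates, whose origin is the TCP and whose axes are the tool frame's). Camera axes: x right, y down, z forward; pixel columns grow to the right and rows downward; lengths in m; the calibration is good to about 2 mm. The wrist camera is an equidistant fisheye: a pixel r from the principal point sees the ray r / f radians off the axis. A picture is of the moment at which its call begins: read the wrist's pose just before it.
- job_done(): hands the job in, once; it reports no verdict.
Trained networks look in the newest picture that a camera, given by its name, has taken for a name from the list of things; names that differ only in an ending like _2 or _b are one class to them, and where a whole thing is asked for, a point or a joint stands for the part that bears it (a point fixed in the world has none). Each returns a list of dicts, best first, with "conf" (0 to 1); they miss things now and then, are a little off and sometimes report something else, mostly with a low value. They report only what shows in the picture. A call takes as long as a camera call. They do not tell look-alikes from the thing itself.
- boxes_of(thing, camera): "extent" ([left, top, right, bottom] in pixels, round what is visible of it).
- masks_of(thing, camera): "mask" (384x512 bool, what is visible of it) and "extent" ([left, top, right, bottom] in pixels, round what is visible of it).
The state is a dict: "t": time; "q": joint angles; "qd": joint speeds; "joint_efforts": joint torques, N m; "eef_pos": TCP position; "ee_rot": TCP orientation; "force": force on the tool from outside, world axes, zero at the start; "moment": the same for the moment, N m; "width": finger opening in m.
Only numpy, scipy, OpenCV 4.12 (cv2) and the standard library are available. Lean on these libraries where they do the work, as an engineer would, in place of code of your own. Each camera call takes 0.05 s, during which the arm holds its last target.

## Working session

There is one attempt and no reset: what is moved stays moved. The work goes in short steps, Python scripts to look and compute and a tool call to move; the robot and the scene stay as the last step left them, time stands still between calls to the robot, and variables do not carry over. Pictures are saved under pics/ and viewed, and the job is handed in when it is done.

Besides the shell and the picture viewer there is one more tool, called in YAML: its name, and indented under it one key for each argument. step_arm: Moves the arm, as the interface text tells. Its arguments: {"type":"object","properties":{"deltas":{"type":"array"},"squeeze":{"type":"number"}},"required":["deltas"]}

```bash
ls; mkdir -p pics
cat > h.py <<'E'
from station import *
import numpy as np, cv2
from scipy.spatial.transform import Rotation as R
def save(f,n,crop=None,s=1):
    im=f["pixels"][:,:,::-1]
    if crop: l,t,r,b=crop; im=im[t:b,l:r]
    if s!=1: im=cv2.resize(im,None,fx=s,fy=s,interpolation=cv2.INTER_CUBIC)
    cv2.imwrite("pics/"+n+".png",im)
def cloud(f,st=None):
    h,w=f["range_z"].shape; u,v=np.meshgrid(np.arange(w),np.arange(h)); z=f["range_z"]
    if "view" in f:
        p=np.stack([(u-f["cx"])/f["fx"]*z,(v-f["cy"])/f["fy"]*z,z,np.ones_like(z)],-1)
        M=np.linalg.inv(f["view"])
    else:
        a=(u-f["cx"])/f["fx"]; b=(v-f["cy"])/f["fy"]; r=np.hypot(a,b)+1e-9
        t=np.tan(r); p=np.stack([a/r*t*z,b/r*t*z,z,np.ones_like(z)],-1)
        T=np.eye(4); T[:3,:3]=R.from_euler("xyz",st["ee_rot"]).as_matrix(); T[:3,3]=st["eef_pos"]
        M=T@f["hand_eye"]
    return (p@M.T)[...,:3]
def st():
    s=get_state(); print({k:np.round(s[k],4).tolist() for k in ["t","eef_pos","ee_rot","force","moment","width"]}); return s
E
python3 - <<'E'
from h import *
s=st()
for n in ["scene","top"]:
    f=grab_frame(n); save(f,n+"0",s=1.5); np.save("/tmp/c_"+n,cloud(f))
    c=cloud(f)
    for t in ["pin","holder","wheel","unit","rack","bottle","beaker"]:
        for m in masks_of(t,n):
            P=c[m["mask"]&(f["range_z"]>0)]
            print(n,t,round(m["conf"],2),np.round(m["extent"]).tolist(),np.round(np.median(P,0),3) if len(P) else None, np.round(P.max(0)[2],3) if len(P) else None)
E
```

```text
pics
{'t': 0.0, 'eef_pos': [0.2582, -0.6232, 0.2426], 'ee_rot': [0.0876, 1.5691, 2.051], 'force': [0.5741, 0.6218, 0.1071], 'moment': [-0.006, -0.0193, 0.0001], 'width': 0.0873}
scene pin 0.61 [128.0, 194.0, 136.0, 212.0] [ 0.454 -0.318  0.062] 0.077
scene pin 0.58 [150.0, 178.0, 154.0, 200.0] [ 0.371 -0.274  0.041] 0.071
scene holder 0.96 [94.0, 180.0, 129.0, 211.0] [ 0.351 -0.39   0.038] 0.043
scene holder 0.7 [121.0, 202.0, 150.0, 229.0] [ 0.465 -0.316  0.027] 0.042
scene wheel 0.79 [230.0, 181.0, 259.0, 211.0] [ 0.55  -0.031  0.087] 0.095
scene unit 0.63 [200.0, 176.0, 300.0, 254.0] [ 0.59  -0.041  0.051] 0.095
scene rack 0.9 [346.0, 171.0, 380.0, 195.0] [0.51  0.33  0.029] 0.053
scene bottle 0.72 [397.0, 190.0, 430.0, 246.0] [0.748 0.333 0.074] 0.133
scene bottle 0.31 [230.0, 177.0, 260.0, 209.0] [ 0.551 -0.03   0.087] 0.095
scene beaker 0.56 [87.0, 264.0, 128.0, 317.0] [ 0.751 -0.366  0.059] 0.087
top pin 0.6 [362.0, 234.0, 373.0, 244.0] [ 0.446 -0.316  0.073] 0.078
top pin 0.51 [343.0, 269.0, 354.0, 273.0] [ 0.365 -0.273  0.068] 0.075
top holder 0.92 [351.0, 225.0, 380.0, 255.0] [ 0.443 -0.312  0.029] 0.074
top holder 0.7 [370.0, 267.0, 414.0, 309.0] [ 0.331 -0.388  0.039] 0.045
top wheel 0.87 [239.0, 176.0, 274.0, 217.0] [ 0.534 -0.028  0.087] 0.097
top unit 0.78 [220.0, 153.0, 305.0, 235.0] [ 0.538 -0.033  0.052] 0.097
top rack 0.94 [105.0, 186.0, 145.0, 216.0] [0.493 0.328 0.031] 0.054
top bottle 0.86 [116.0, 97.0, 144.0, 131.0] [0.717 0.334 0.088] 0.134
top beaker 0.78 [372.0, 118.0, 406.0, 145.0] [ 0.746 -0.372  0.054] 0.088
top beaker 0.74 [219.0, 149.0, 306.0, 236.0] [ 0.539 -0.033  0.052] 0.097
```

View pics/scene0.png

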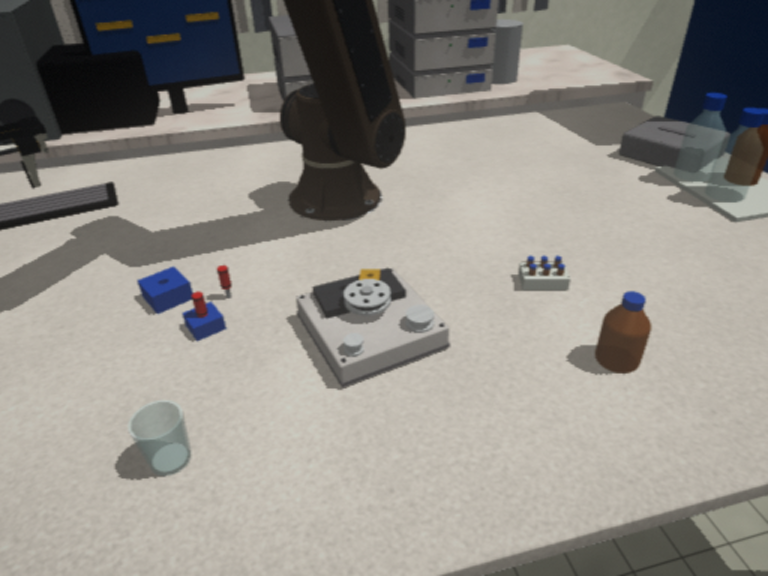

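View pics/top0.png

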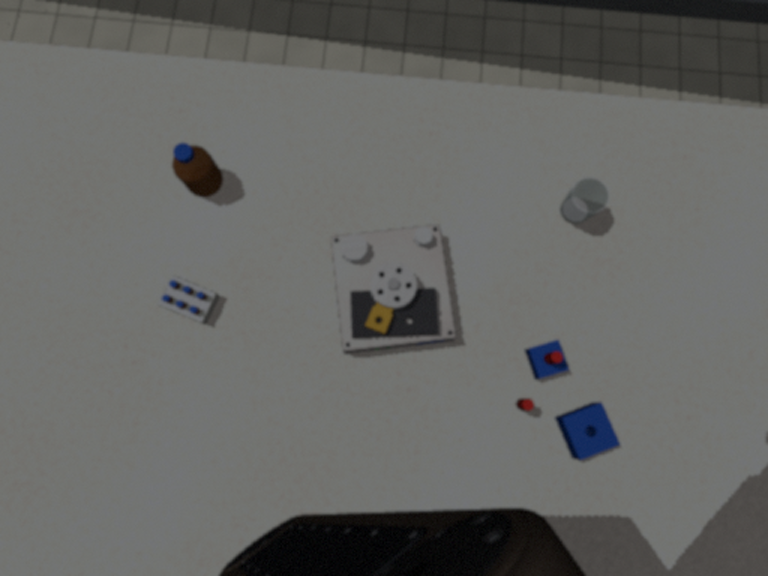

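In `scene0`/`top0` two things look like the pin. One is in the small block at scene (200,303), top (557,357). The other is free-standing at scene (224,280), top (526,405). There are two blocks: the small one at top (548,359) and the large one at (590,431). The pin in the small block is farther from the base (0.55 m against 0.46 m), so I choose that one. I'll check it with a close crop.

Run:
```python
from h import *
f=grab_frame("top"); a=cv2.resize(f["pixels"][215:315,330:430,::-1],(500,500),interpolation=cv2.INTER_CUBIC)
c=cloud(f)
print("axis hub etc")
b=f["pixels"][145:240,215:310,::-1]; cv2.imwrite("pics/top_b.png",cv2.resize(b,(600,600),interpolation=cv2.INTER_CUBIC)); cv2.imwrite("pics/top_a.png",a)
g=grab_frame("scene"); d=cloud(g)
for n,fr,cc,box in [("top",f,c,(340,215,420,315)),("scene",g,d,(85,170,165,235))]:
    l,t,r,b=box; im=fr["pixels"][t:b,l:r].astype(int); P=cc[t:b,l:r]
    red=(im[...,0]>120)&(im[...,1]<70)&(im[...,2]<70)
    k,lab=cv2.connectedComponents(red.astype(np.uint8))
    for i in range(1,k):
        q=P[lab==i]
        if len(q)>6: print(n,len(q),q.mean(0).round(3),q[q[:,2]>q[:,2].max()-.006].mean(0).round(3),q.min(0).round(3),q.max(0).round(3))
    # blue block tops
    m=masks_of("holder",n)
    for mm in m:
        q=cc[mm["mask"]]; q=q[(q[:,2]>.024)&(q[:,2]<.048)]; print(n,"holder",mm["conf"],cv2.minAreaRect((q[:,:2]*1000).astype(np.float32)),np.median(q[:,2]))
    u=cc.reshape(-1,3); u=u[(abs(u[:,2]-.05)<.005)&(abs(u[:,0]-.55)<.2)&(abs(u[:,1]+.03)<.2)]
    print(n,"unit",cv2.minAreaRect((u[:,:2]*1000).astype(np.float32)))
    y=(fr["pixels"][...,0]>150)&(fr["pixels"][...,1]>90)&(fr["pixels"][...,2]<70)&(abs(cc[...,2]-.08)<.02)
    print(n,"arm",y.sum(),cc[y].mean(0), cv2.minAreaRect((cc[y][:,:2]*1000).astype(np.float32)))
    h=cc.reshape(-1,3);h=h[(h[:,2]>.091)&(h[:,2]<.1)&(abs(h[:,0]-.55)<.1)&(abs(h[:,1]+.03)<.1)]; print("hub",h.mean(0) if len(h) else None,len(h))
```

```text
axis hub etc
top holder 0.71 ((332.4111633300781, -392.1609191894531), (75.00465393066406, 77.14144897460938), 24.445236206054688) 0.039567417497695656
top holder 0.57 ((448.8061828613281, -320.5445556640625), (56.08760070800781, 56.96352005004883), 21.761686325073242) 0.029436845970163494
top unit ((549.1041259765625, -32.905235290527344), (210.4906768798828, 199.74127197265625), 12.441104888916016)
top arm 0 [nan nan nan] ((0.0, 0.0), (0.0, 0.0), 0.0)
hub [ 0.54350399 -0.03168385  0.09322777] 58
scene 14 [ 0.368 -0.277  0.071] [ 0.368 -0.277  0.071] [ 0.361 -0.284  0.068] [ 0.373 -0.27   0.074]
scene 20 [ 0.449 -0.321  0.075] [ 0.449 -0.321  0.075] [ 0.442 -0.328  0.073] [ 0.457 -0.313  0.077]
scene holder 0.92 ((331.1109619140625, -391.6669921875), (81.68583679199219, 76.14763641357422), 25.613819122314453) 0.03956798266473227
scene holder 0.82 ((448.6451110839844, -318.60284423828125), (60.30147171020508, 58.37547302246094), 19.350940704345703) 0.030195441064378437
scene unit ((549.9647216796875, -31.278945922851562), (209.43692016601562, 202.27761840820312), 11.443282127380371)
scene arm 54 [ 0.47769503 -0.01385393  0.08002984] ((478.892822265625, -14.845558166503906), (32.81932067871094, 26.295242309570312), 74.36974334716797)
hub [ 0.54543729 -0.03350926  0.09322164] 38<stdin>:21: RuntimeWarning: Mean of empty slice.
  ret = um.true_divide(
```

View pics/top_a.png

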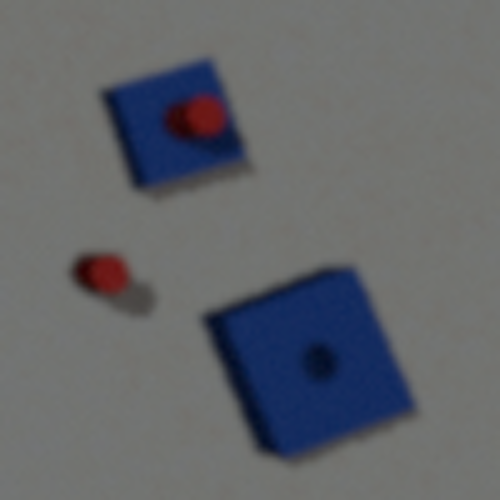

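View pics/top_b.png

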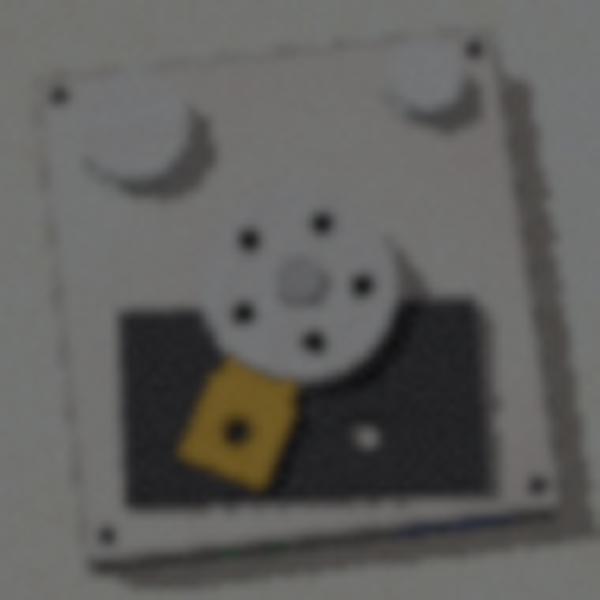

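The crop `top_a` confirms it: the pin stands in the small block at crop (205,117), and the loose look-alike at (107,275) is nearer the robot. `top_b` shows the arm hole at (236,432), the hub at (304,281) and a bright spot on the plate at (366,437), which is probably the lock hole. Next I'll turn these into positions.

```bash
cat >> h.py <<'E'
def ray(f,u,v,z):
    M=np.linalg.inv(f["view"]); d=M[:3,:3]@np.array([(u-f["cx"])/f["fx"],(v-f["cy"])/f["fy"],1]); o=M[:3,3]
    return o+d*(z-o[2])/d[2]
def delta(s,tgt,jaw=None):
    "tool-axis deltas in cm to reach TCP tgt; jaw: wanted world azimuth deg of tool z"
    Rm=R.from_euler("xyz",s["ee_rot"]).as_matrix()
    d=Rm.T@(np.array(tgt)-s["eef_pos"])*100
    az=np.degrees(np.arctan2(Rm[1,2],Rm[0,2])); print("tool axes\n",Rm.round(3),"jaw az",az.round(2),"delta cm",d.round(2))
    if jaw is not None: 
        t=-(jaw-az); t=(t+90)%180-90; print("roll",round(t,2))
E
python3 - <<'E'
from h import *
s=st(); f=grab_frame("top"); k=95/600
def px(a,b): return 215+(a+.5)*k-.5,145+(b+.5)*k-.5
hub=ray(f,*px(304,281),.094); wh=ray(f,*px(236,432),.0795); lk=ray(f,*px(366,437),.066)
print(hub,wh,lk)
for p in (wh,lk): d=p-hub; print(np.hypot(d[0],d[1]),np.degrees(np.arctan2(d[1],d[0])))
print(ray(f,330+205/5,215+117/5,.075), ray(f,330+107/5,215+275/5,.0735))
delta(s,[.449,-.320,.13],118); print(s["q"])
E
```

```text
{'t': 1.0, 'eef_pos': [0.2583, -0.6236, 0.2436], 'ee_rot': [2.1062, 1.5708, -2.2134], 'force': [-0.5233, 0.2691, 0.5362], 'moment': [0.0609, 0.0261, 0.0329], 'width': 0.0875}
[ 0.54181011 -0.03748038  0.094     ] [ 0.48013425 -0.01597486  0.0795    ] [ 0.48517111 -0.06903731  0.066     ]
0.06531768382429795 160.7770422632201
0.06483684321909593 -150.87523879593354
[ 0.44550311 -0.32188108  0.075     ] [ 0.36251249 -0.27629877  0.0735    ]
tool axes
 [[-0.    -0.924 -0.383]
 [-0.    -0.383  0.924]
 [-1.     0.    -0.   ]] jaw az 112.5 delta cm [ 11.36 -29.23  20.75]
roll -5.5
[-8.89889109e-01  3.58582844e-01  1.18932972e-02  3.63914523e-05
 -1.22409814e+00 -2.88139269e-01]
```

The hub-to-hole radii come out at 65.3 and 64.8 mm, so the bright spot does match the lock hole. I'll move to hover above the pin.

step_arm:
  deltas:
    - [1, -3.5, 2.5, -1, 0]
    - [2, -7, 5, -2, 0]
    - [3, -10.5, 7.5, -3, 0]
    - [4, -14, 10, -4, 0]
    - [5, -17.5, 12.5, -5, 0]
    - [6, -21, 15, -6, 0]
    - [7, -24.5, 17.5, -6, 0]
    - [7.5, -27.5, 19.5, -6, 0]
    - [7.6, -29.2, 20.7, -6, 0]
    - [7.6, -29.2, 20.7, -6, 0]
  squeeze: 40

```text
t: 1.88
eef_pos: [0.4513, -0.3166, 0.1671]
ee_rot: [-0.971, 1.57, 1.101]
force: [-0.0, 0.1, 0.5]
width: 0.0874
```

Run:
```python
from h import *
s=st(); f=grab_frame("wrist"); save(f,"w1",s=1.5); c=cloud(f,s)
im=f["pixels"].astype(int); red=(im[...,0]>90)&(im[...,1]<.45*im[...,0])&(im[...,2]<.45*im[...,0])
k,lab,stt,cen=cv2.connectedComponentsWithStats(red.astype(np.uint8))
for i in range(1,k):
    q=c[lab==i]
    if len(q)>20: t=q[q[:,2]>.068]; print(stt[i],len(t),t.mean(0).round(4) if len(t) else q.mean(0), q.max(0).round(4),(t.max(0)+t.min(0))[:2]/2 if len(t) else 0)
delta(s,[.449,-.32,.058],119)
for m in masks_of("pin","wrist"):
    q=c[m["mask"]]; q=q[q[:,2]>.068]; print(m["conf"],m["extent"],len(q),np.median(q,0) if len(q) else 0)
```

```text
{'t': 1.8833, 'eef_pos': [0.4513, -0.3166, 0.1671], 'ee_rot': [-0.971, 1.5703, 1.1014], 'force': [-0.0438, 0.0657, 0.4814], 'moment': [-0.0287, 0.115, 0.0217], 'width': 0.0874}
[328 118  15   9  65] 0 [ 0.36294    -0.28697798  0.05009174] [ 0.3679 -0.2823  0.0622] 0
[337 120  22  23 398] 397 [ 0.3654 -0.2791  0.072 ] [ 0.3823 -0.2692  0.3087] [ 0.36888915 -0.31205001]
[243 172  20  11 125] 0 [ 0.44096754 -0.32613772  0.05376803] [ 0.4504 -0.3179  0.0676] 0
[242 181  23  23 420] 417 [ 0.4475 -0.3221  0.0759] [ 0.4708 -0.3124  0.3087] [ 0.41987494 -0.33367738]
tool axes
 [[ 0.    -0.877 -0.481]
 [ 0.    -0.481  0.877]
 [-1.    -0.     0.   ]] jaw az 118.74 delta cm [10.91  0.37 -0.19]
roll -0.26
0.77 [242.1, 171.3, 265.6, 204.6] 459 [ 0.44663305 -0.32192426  0.07527342]
0.63 [326.2, 116.4, 358.9, 142.0] 413 [ 0.36535467 -0.27873446  0.07089207]
```

View pics/w1.png

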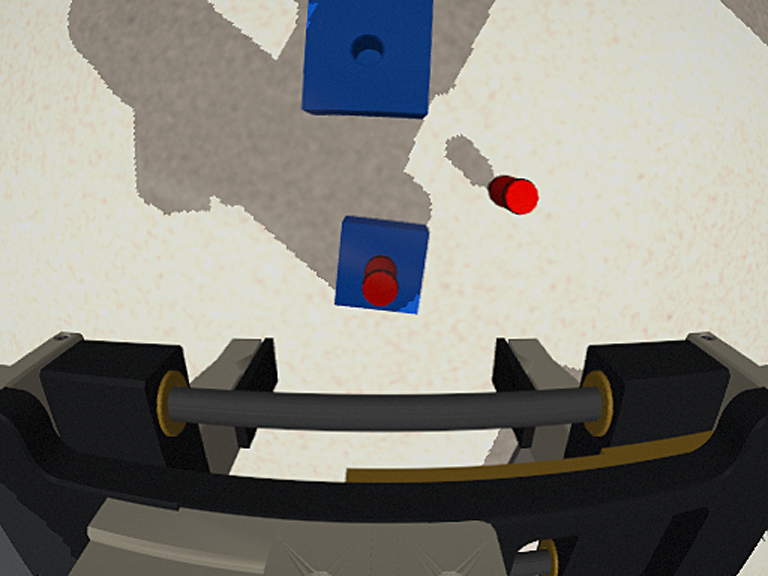

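The wrist view shows the target pin at (380,285), in the small block and between the jaws. The look-alike is at (518,195), clear of the fingers. I'll descend and close on it.

step_arm:
  deltas:
    - [3.5, 0.57, -0.25, 0, 0]
    - [7, 0.57, -0.25, 0, 0]
    - [9.5, 0.57, -0.25, 0, 0]
    - [11.2, 0.57, -0.25, 0, 0]
    - [11.2, 0.57, -0.25, 0, 0]
    - [11.2, 0.57, -0.25, 0, 1]
    - [11.2, 0.57, -0.25, 0, 1]
    - [11.2, 0.57, -0.25, 0, 1]
    - [11.2, 0.57, -0.25, 0, 1]
    - [11.2, 0.57, -0.25, 0, 1]
  squeeze: 40

```text
t: 2.82
eef_pos: [0.4457, -0.3258, 0.0568]
ee_rot: [-2.374, 1.569, -0.306]
force: [-0.3, -0.0, -0.2]
width: 0.0599
```

Run:
```python
from h import *
s=st(); f=grab_frame("wrist"); save(f,"w2")
```

```text
{'t': 2.8167, 'eef_pos': [0.4457, -0.3258, 0.0568], 'ee_rot': [-2.3741, 1.5686, -0.3058], 'force': [-0.3457, -0.0307, -0.2039], 'moment': [-0.0263, 0.0498, 0.0002], 'width': 0.0599}
```

View pics/w2.png

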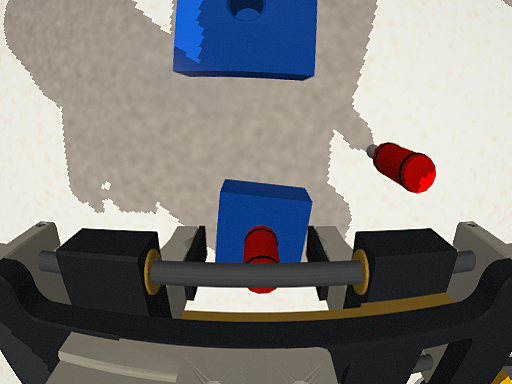

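The jaws are round the pin, with the handle at (262,258), but the TCP sits about 4 mm off. I'll correct that while the fingers close.

step_arm:
  deltas:
    - [0.1, -0.3, 0.25, 0, 0.4]
    - [0.1, -0.3, 0.25, 0, 0.6]
    - [0.1, -0.3, 0.25, 0, 1]
    - [0.1, -0.3, 0.25, 0, 1]
    - [0.1, -0.3, 0.25, 0, 1]
    - [0.1, -0.3, 0.25, 0, 1]
    - [0.1, -0.3, 0.25, 0, 1]
    - [0.1, -0.3, 0.25, 0, 1]
    - [0.1, -0.3, 0.25, 0, 1]
    - [0.1, -0.3, 0.25, 0, 1]
  squeeze: 40

```text
t: 3.7
eef_pos: [0.4465, -0.3219, 0.0545]
ee_rot: [1.116, 1.571, -3.099]
force: [-0.0, -0.3, -0.8]
width: 0.0192
```

Run:
```python
from h import *
s=st(); delta(s,[.4472,-.322,.2],118)
```

```text
{'t': 3.7, 'eef_pos': [0.4465, -0.3219, 0.0545], 'ee_rot': [1.1159, 1.5708, -3.099], 'force': [-0.021, -0.3428, -0.783], 'moment': [-0.0284, -0.0318, 0.0285], 'width': 0.0192}
tool axes
 [[-0.    -0.879 -0.477]
 [-0.    -0.477  0.879]
 [-1.     0.     0.   ]] jaw az 118.5 delta cm [-14.55  -0.06  -0.04]
roll 0.5
```

Gripped, opening 19.2 mm. I'll lift straight up and carry the pin above the arm hole.

step_arm:
  deltas:
    - [-2.5, 0, 0, 0, 1]
    - [-5.5, 0, 0, 0, 1]
    - [-9, 0, 0, 0, 1]
    - [-11.5, -2, 2.9, 0, 1]
    - [-11.5, -4.2, 6.1, 0, 1]
    - [-11.5, -6.6, 9.5, 0, 1]
    - [-11.5, -8.9, 12.8, 0, 1]
    - [-11.5, -11.2, 16.1, 0, 1]
    - [-11.5, -13.5, 19.4, 0, 1]
    - [-11.5, -15.5, 22.4, 0, 1]

```text
t: 4.53
eef_pos: [0.4756, -0.0489, 0.1698]
ee_rot: [-1.582, 1.57, 0.486]
force: [1.0, -0.5, -0.4]
width: 0.0193
```

step_arm:
  deltas:
    - [0, -1.2, 1.7, 0, 1]
    - [0, -2, 2.9, 0, 1]
    - [0, -2, 2.9, 0, 1]
    - [0, -2, 2.9, 0, 1]
    - [0, -2, 2.9, 0, 1]
    - [0, -2, 2.9, 0, 1]
    - [0, -2, 2.9, 0, 1]
    - [0, -2, 2.9, 0, 1]
    - [0, -2, 2.9, 0, 1]
    - [0, -2, 2.9, 0, 1]

```text
t: 5.37
eef_pos: [0.4795, -0.0164, 0.1696]
ee_rot: [1.364, 1.571, -2.852]
force: [0.5, -0.0, -1.1]
width: 0.019
```

Run:
```python
from h import *
s=st(); f=grab_frame("wrist"); save(f,"w3",s=1.5); g=grab_frame("top"); save(g,"t3",(200,140,310,240),6); h=grab_frame("scene"); save(h,"s3",(180,120,310,260),5)
delta(s,[.4801,-.016,.17],118)
```

```text
{'t': 5.3667, 'eef_pos': [0.4795, -0.0164, 0.1696], 'ee_rot': [1.3637, 1.5707, -2.8518], 'force': [0.5496, -0.0097, -1.0561], 'moment': [0.037, -0.0394, 0.0357], 'width': 0.019}
tool axes
 [[-0.    -0.879 -0.477]
 [-0.    -0.477  0.879]
 [-1.     0.     0.   ]] jaw az 118.47 delta cm [-0.04 -0.07  0.01]
roll 0.47
```

View pics/w3.png

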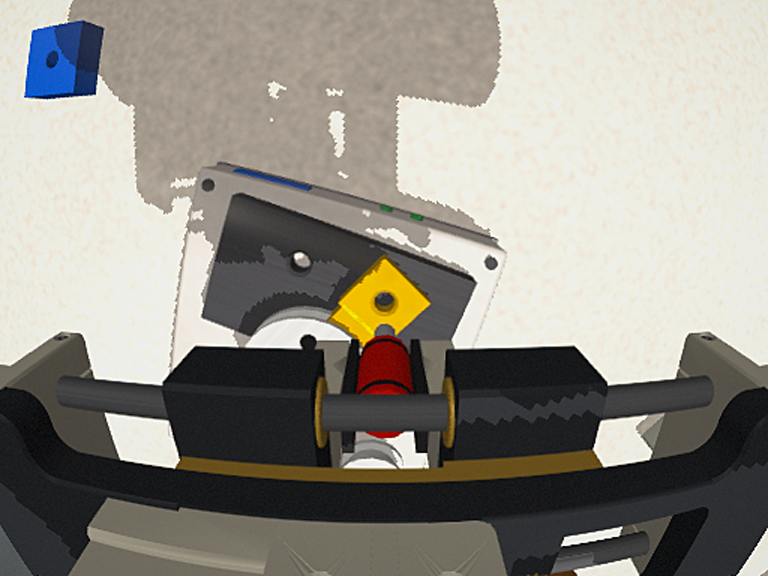

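View pics/s3.png

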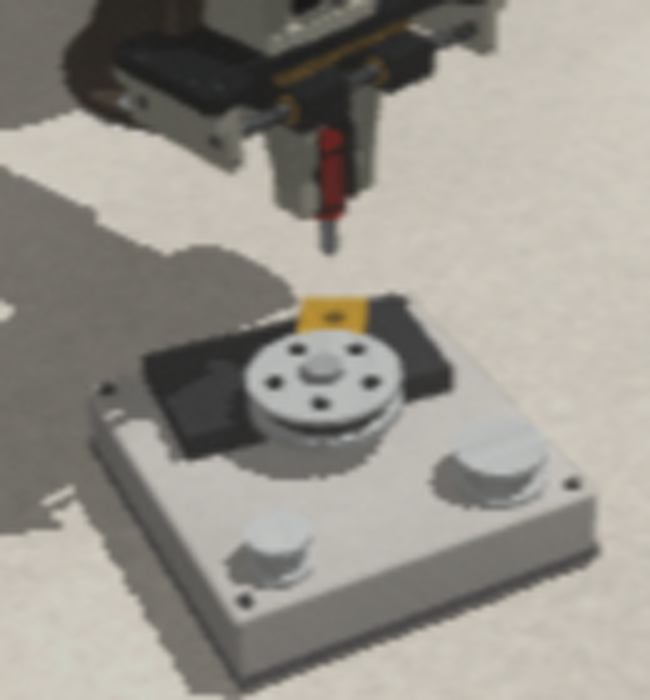

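View pics/t3.png

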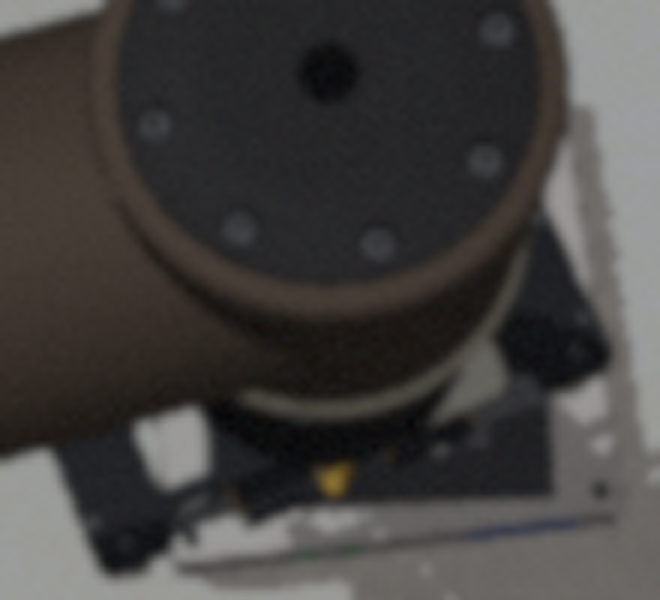

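The wrist view shows the foot at (383,328), the arm hole at (384,301) and the lock hole at (300,260). I'll measure them all with the one camera so its offsets cancel.

Run:
```python
from h import *
im=cv2.imread("pics/w3.png"); 
f=grab_frame("wrist"); save(f,"w4",(180,150,300,260),6)
print(f["hand_eye"].round(4),f["fx"],f["fy"],f["cx"],f["cy"])
```

```text
[[ 1.000e-04 -2.939e-01  9.558e-01 -1.416e-01]
 [-4.000e-04 -9.558e-01 -2.939e-01  7.890e-02]
 [ 1.000e+00 -3.000e-04 -3.000e-04 -4.000e-04]
 [ 0.000e+00  0.000e+00  0.000e+00  1.000e+00]] 297.3186396354542 297.3186396354542 256.11425449041775 190.5630743130668
```

View pics/w4.png

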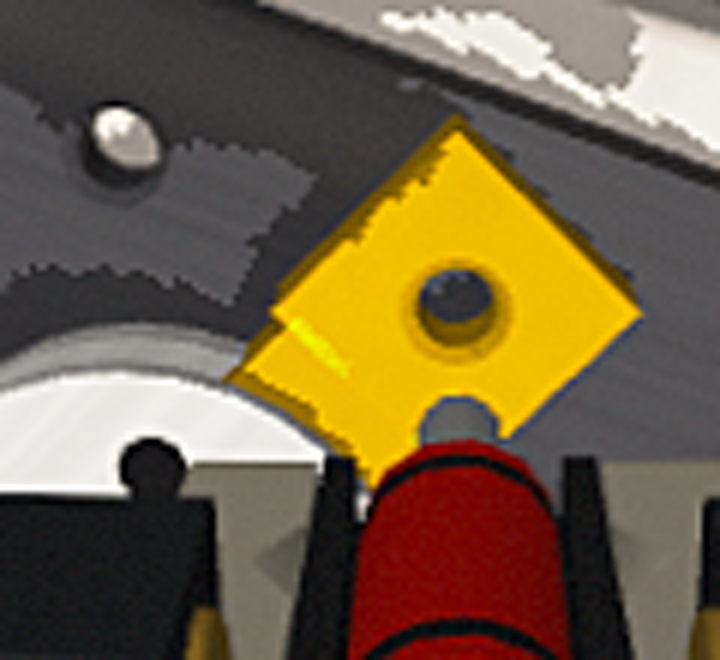

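```bash
cat >> h.py <<'E'
def wray(f,u,v,X):
    "point in tool frame on ray of wrist pixel at tool x = X"
    a=(u-f["cx"])/f["fx"]; b=(v-f["cy"])/f["fy"]; r=np.hypot(a,b)+1e-12
    d=np.array([np.sin(r)*a/r,np.sin(r)*b/r,np.cos(r)]); H=f["hand_eye"]; d=H[:3,:3]@d; o=H[:3,3]
    return o+d*(X-o[0])/d[0]
E
python3 - <<'E'
from h import *
s=st(); f=grab_frame("wrist"); Z=s["eef_pos"][2]
px=lambda a,b:(180+(a+.5)/6-.5,150+(b+.5)/6-.5)
pin=wray(f,*px(459,396),.0475); pin[1]-=.005
ho=wray(f,*px(458,311),Z-.0795); lk=wray(f,*px(121,150),Z-.066)
print(pin,ho,lk)
Rm=R.from_euler("xyz",s["ee_rot"]).as_matrix(); W=lambda p:Rm@p+s["eef_pos"]
print("world pin",W(pin),"hole",W(ho),"lock",W(lk)); print("delta tool pin->hole cm",(ho-pin)*100,"hole->lock",(lk-ho)*100)
hub=np.array([.5418,-.0375,.094])
# axis from two holes at radius 65, on +x side
a,b=W(ho)[:2],W(lk)[:2]; m=(a+b)/2; d=b-a; L=np.hypot(*d); n=np.array([-d[1],d[0]])/L; c=m+n*np.sqrt(.065**2-L*L/4); print("axis",c)
for p in (a,b): print(np.degrees(np.arctan2(*(p-c)[::-1])))
E
```

```text
{'t': 5.5667, 'eef_pos': [0.4796, -0.0161, 0.1696], 'ee_rot': [-1.3006, 1.5708, 0.7676], 'force': [-0.3016, -0.3354, -0.4712], 'moment': [0.0155, 0.0552, -0.0136], 'width': 0.0191}
[ 0.0475     -0.00220185 -0.00043565] [ 0.09007193 -0.00173458 -0.00058543] [ 0.10357193  0.01786845 -0.04886991]
world pin [ 0.48170023 -0.01541538  0.122072  ] hole [ 0.4813621  -0.01576894  0.07950005] lock [ 0.48717185 -0.06755587  0.06599895]
delta tool pin->hole cm [ 4.25719325  0.04672663 -0.01497858] hole->lock [ 1.35        1.9603031  -4.82844761]
axis [ 0.5434448 -0.0350235]
162.7690475643659
-149.9670481291709
```

The foot is only 0.5 mm off the hole, well inside the chamfer capture. I'll descend through the arm.

step_arm:
  deltas:
    - [1.5, 0.05, 0, 0, 1]
    - [2.8, 0.05, 0, 0, 1]
    - [3.4, 0.05, 0, 0, 1]
    - [3.7, 0.05, 0, 0, 1]
    - [4.0, 0.05, 0, 0, 1]
    - [4.2, 0.05, 0, 0, 1]
    - [4.4, 0.05, 0, 0, 1]
    - [4.6, 0.05, 0, 0, 1]
    - [4.7, 0.05, 0, 0, 1]
    - [4.7, 0.05, 0, 0, 1]

```text
t: 6.45
eef_pos: [0.4791, -0.0163, 0.1225]
ee_rot: [-1.457, 1.571, 0.611]
force: [-0.3, -0.6, -0.1]
width: 0.0192
```

Run:
```python
from h import *
s=st(); f=grab_frame("wrist"); save(f,"w5",(150,120,330,260),4)
```

```text
{'t': 6.45, 'eef_pos': [0.4791, -0.0163, 0.1225], 'ee_rot': [-1.4571, 1.5707, 0.6112], 'force': [-0.3283, -0.5694, -0.0586], 'moment': [-0.0042, -0.096, 0.0128], 'width': 0.0192}
```

View pics/w5.png

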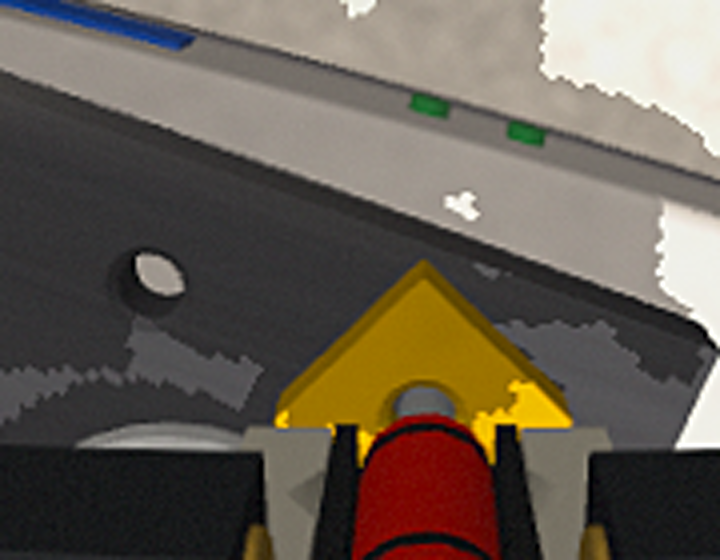

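The pin is through the arm hole at (424,400), the force is about 0 and the lock hole shows at (160,275). I'll lower to just above the plate and work out the arc waypoints.

Run:
```python
from h import *
s=get_state(); Rm=R.from_euler("xyz",s["ee_rot"]).as_matrix()
c=np.array([.5434,-.0350]); P=lambda a: c+.065*np.array([np.cos(np.radians(a)),np.sin(np.radians(a))])
prev=162.8
w=lambda a,b: (Rm.T@np.r_[P(a)-P(b),0]*100)[1:].round(2).tolist()
for a0,a1 in [(162.8,185.8),(185.8,206.0)]:
    print([w(a,a0) for a in np.linspace(a0,a1,11)[1:]])
print([w(a,206) for a in (207,208,209,210,211,212,213)])
```

```text
[[0.18, -0.19], [0.36, -0.38], [0.53, -0.58], [0.69, -0.79], [0.84, -1.0], [0.98, -1.22], [1.11, -1.44], [1.24, -1.67], [1.35, -1.9], [1.46, -2.14]]
[[0.08, -0.21], [0.16, -0.43], [0.23, -0.65], [0.29, -0.87], [0.35, -1.09], [0.39, -1.31], [0.43, -1.54], [0.46, -1.77], [0.48, -2.0], [0.5, -2.22]]
[[0.0, -0.11], [0.01, -0.23], [0.01, -0.34], [0.0, -0.45], [0.0, -0.57], [-0.01, -0.68], [-0.01, -0.79]]
```

step_arm:
  deltas:
    - [0.2, 0, 0, 0, 1]
    - [0.35, 0, 0, 0, 1]
    - [0.45, 0, 0, 0, 1]
    - [0.45, 0, 0, 0, 1]
    - [0.45, 0, 0, 0, 1]
    - [0.45, 0, 0, 0, 1]
    - [0.45, 0, 0, 0, 1]
    - [0.45, 0, 0, 0, 1]
    - [0.45, 0, 0, 0, 1]
    - [0.45, 0, 0, 0, 1]

```text
t: 7.33
eef_pos: [0.4791, -0.0162, 0.1181]
ee_rot: [-1.504, 1.571, 0.564]
force: [0.3, -0.2, -0.8]
width: 0.0189
```

step_arm:
  deltas:
    - [0, 0.18, -0.19, 0, 1]
    - [0, 0.36, -0.38, 0, 1]
    - [0, 0.53, -0.58, 0, 1]
    - [0, 0.69, -0.79, 0, 1]
    - [0, 0.84, -1.0, 0, 1]
    - [0, 0.98, -1.22, 0, 1]
    - [0, 1.11, -1.44, 0, 1]
    - [0, 1.24, -1.67, 0, 1]
    - [0, 1.35, -1.9, 0, 1]
    - [0, 1.46, -2.14, 0, 1]

```text
t: 8.17
eef_pos: [0.477, -0.042, 0.1183]
ee_rot: [-1.683, 1.57, 0.385]
force: [3.2, 4.7, -1.3]
width: 0.019
```

Run:
```python
from h import *
s=st(); f=grab_frame("wrist"); save(f,"w6",(130,100,330,260),4)
```

```text
{'t': 8.1667, 'eef_pos': [0.477, -0.042, 0.1183], 'ee_rot': [-1.6834, 1.5697, 0.385], 'force': [3.2015, 4.6886, -1.3325], 'moment': [1.6938, -1.3147, 0.0991], 'width': 0.019}
```

View pics/w6.png

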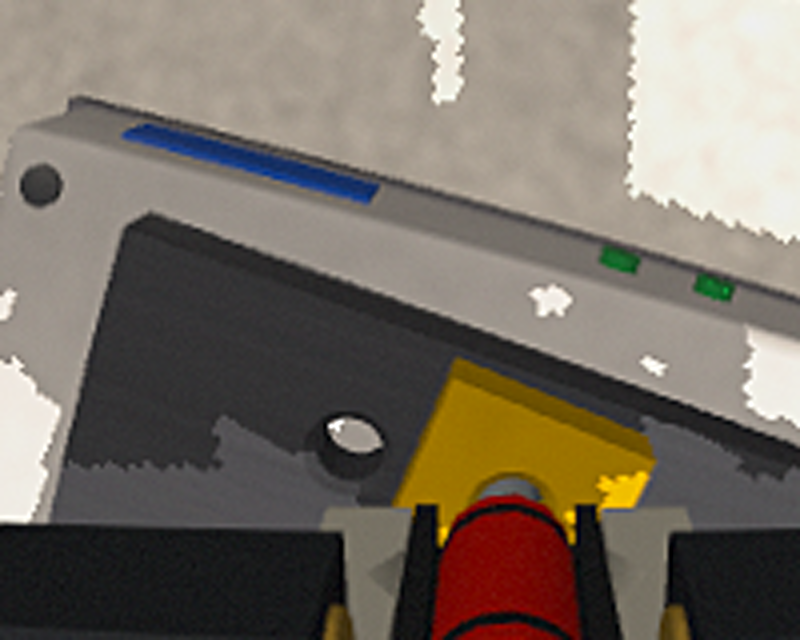

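The wheel turns with the pin, arm hole at (505,490) and lock hole at (350,440), at about 5.7 N. I'll continue the arc.

step_arm:
  deltas:
    - [0, 0.06, -0.22, 0, 1]
    - [0, 0.13, -0.44, 0, 1]
    - [0, 0.2, -0.66, 0, 1]
    - [0, 0.26, -0.88, 0, 1]
    - [0, 0.32, -1.1, 0, 1]
    - [0, 0.36, -1.32, 0, 1]
    - [0, 0.4, -1.55, 0, 1]
    - [0, 0.43, -1.78, 0, 1]
    - [0, 0.45, -2.01, 0, 1]
    - [0, 0.47, -2.23, 0, 1]

```text
t: 9.05
eef_pos: [0.4831, -0.0634, 0.1181]
ee_rot: [-0.708, 1.57, 1.36]
force: [1.2, 7.9, 0.2]
width: 0.0194
```

Run:
```python
from h import *
s=st(); f=grab_frame("wrist"); save(f,"w7",(130,130,330,260),4); f=grab_frame("scene"); save(f,"s7",(200,140,290,220),6)
```

```text
{'t': 9.05, 'eef_pos': [0.4831, -0.0634, 0.1181], 'ee_rot': [-0.7081, 1.5698, 1.3601], 'force': [1.2239, 7.8536, 0.1518], 'moment': [3.0132, -0.7273, 0.0374], 'width': 0.0194}
```

View pics/w7.png

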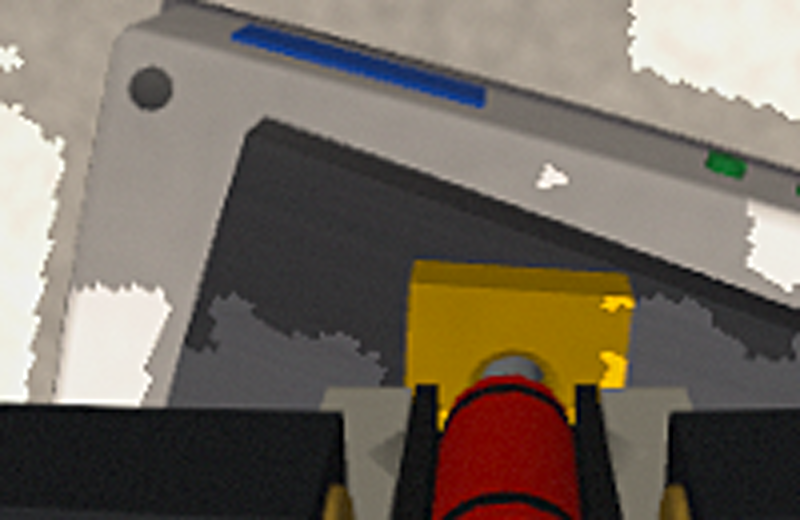

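View pics/s7.png

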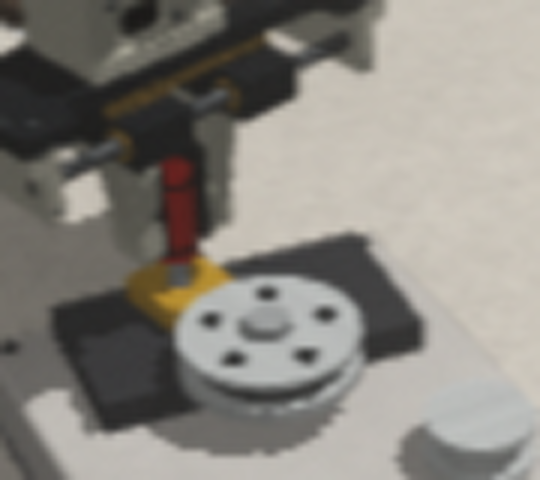

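The lock hole is now hidden under the arm, with about 4° to go. I'll lower to light contact and feel forward.

step_arm:
  deltas:
    - [0.05, 0, -0.05, 0, 1]
    - [0.1, 0, -0.11, 0, 1]
    - [0.15, 0, -0.17, 0, 1]
    - [0.2, 0, -0.23, 0, 1]
    - [0.2, 0, -0.28, 0, 1]
    - [0.2, 0, -0.34, 0, 1]
    - [0.2, 0, -0.34, 0, 1]
    - [0.2, 0, -0.34, 0, 1]
    - [0.2, 0, -0.34, 0, 1]
    - [0.2, 0, -0.34, 0, 1]

```text
t: 9.98
eef_pos: [0.4844, -0.0665, 0.1161]
ee_rot: [0.096, 1.57, 2.164]
force: [1.0, 5.9, 2.5]
width: 0.0195
```

step_arm:
  deltas:
    - [0.03, 0, -0.02, 0, 1]
    - [0.06, 0, -0.05, 0, 1]
    - [0.06, 0, -0.08, 0, 1]
    - [0.06, 0, -0.11, 0, 1]
    - [0.06, 0, -0.14, 0, 1]
    - [0.06, 0, -0.17, 0, 1]
    - [0.06, 0, -0.17, 0, 1]
    - [0.06, 0, -0.17, 0, 1]
    - [0.06, 0, -0.17, 0, 1]
    - [0.06, 0, -0.17, 0, 1]

```text
t: 10.82
eef_pos: [0.4852, -0.068, 0.1156]
ee_rot: [-0.074, 1.57, 1.994]
force: [-0.3, 6.5, 2.8]
width: 0.0193
```

step_arm:
  deltas:
    - [0.05, 0, 0, 0, 1]
    - [0.1, 0, 0, 0, 1]
    - [0.15, 0, 0, 0, 1]
    - [0.15, 0, 0, 0, 1]
    - [0.15, 0, 0, 0, 1]
    - [0.15, 0, 0, 0, 1]
    - [0.15, 0, 0, 0, 1]
    - [0.15, 0, 0, 0, 1]
    - [0.15, 0, 0, 0, 1]
    - [0.15, 0, 0, 0, 1]

```text
t: 11.65
eef_pos: [0.4851, -0.068, 0.114]
ee_rot: [0.268, 1.57, 2.336]
force: [1.0, 7.5, 3.1]
width: 0.0193
```

Run:
```python
from h import *
s=st(); f=grab_frame("wrist"); save(f,"w8",(160,160,320,280),5)
delta(s,[.4849,-.068,.1141])
```

```text
{'t': 11.65, 'eef_pos': [0.4851, -0.068, 0.114], 'ee_rot': [0.2678, 1.57, 2.336], 'force': [1.0098, 7.4678, 3.1104], 'moment': [2.6034, -0.1329, -0.0249], 'width': 0.0193}
tool axes
 [[-0.001 -0.879 -0.477]
 [ 0.001 -0.477  0.879]
 [-1.     0.     0.001]] jaw az 118.5 delta cm [-0.01  0.02  0.01]
```

View pics/w8.png

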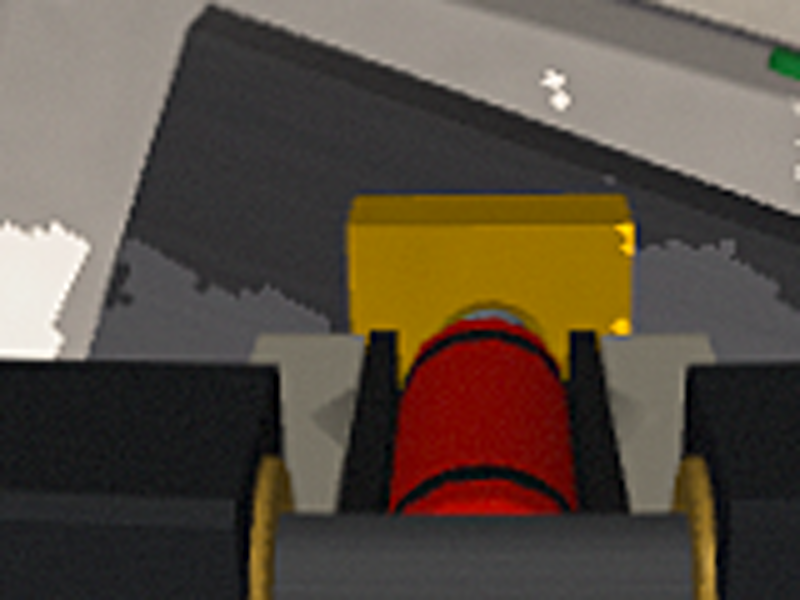

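The foot is going in, with the TCP at 0.114 and only 3 N up. I'll continue down.

step_arm:
  deltas:
    - [0.1, 0, 0, 0, 1]
    - [0.2, 0, 0, 0, 1]
    - [0.3, 0, 0, 0, 1]
    - [0.4, 0, 0, 0, 1]
    - [0.4, 0, 0, 0, 1]
    - [0.4, 0, 0, 0, 1]
    - [0.4, 0, 0, 0, 1]
    - [0.4, 0, 0, 0, 1]
    - [0.4, 0, 0, 0, 1]
    - [0.4, 0, 0, 0, 1]

```text
t: 12.53
eef_pos: [0.4853, -0.0681, 0.1101]
ee_rot: [0.057, 1.57, 2.125]
force: [1.3, 5.7, 2.3]
width: 0.0194
```

step_arm:
  deltas:
    - [0.1, 0, 0, 0, 1]
    - [0.2, 0, 0, 0, 1]
    - [0.3, 0, 0, 0, 1]
    - [0.4, 0, 0, 0, 1]
    - [0.5, 0, 0, 0, 1]
    - [0.55, 0, 0, 0, 1]
    - [0.6, 0, 0, 0, 1]
    - [0.6, 0, 0, 0, 1]
    - [0.6, 0, 0, 0, 1]
    - [0.6, 0, 0, 0, 1]

```text
t: 13.37
eef_pos: [0.4853, -0.0682, 0.1042]
ee_rot: [-0.202, 1.57, 1.866]
force: [1.7, 5.3, 4.3]
width: 0.0197
```

Run:
```python
from h import *
s=st(); f=grab_frame("wrist"); save(f,"w9",(160,160,320,280),5)
f=grab_frame("scene"); save(f,"s9",(200,140,290,220),6)
```

```text
{'t': 13.3667, 'eef_pos': [0.4853, -0.0682, 0.1042], 'ee_rot': [-0.2022, 1.5705, 1.8662], 'force': [1.6776, 5.2565, 4.3273], 'moment': [2.1821, -0.3501, 0.0311], 'width': 0.0197}
```

View pics/w9.png

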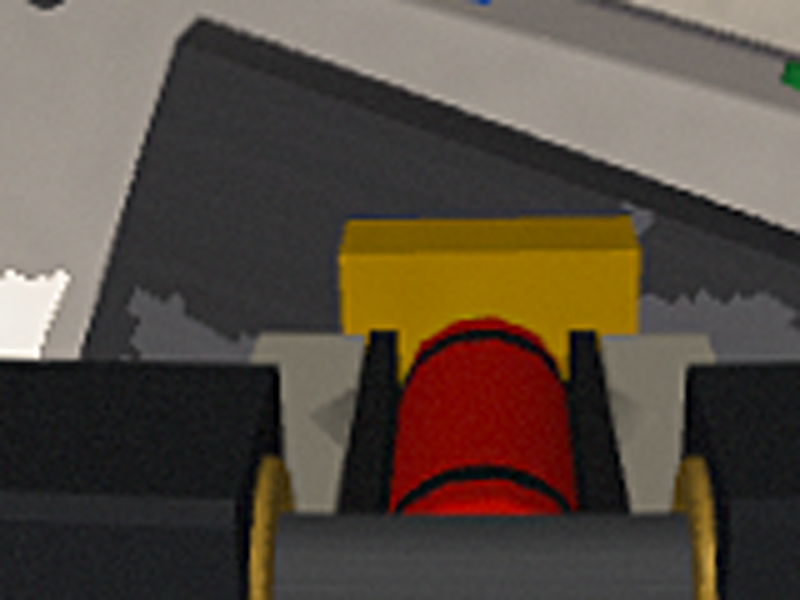

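View pics/s9.png

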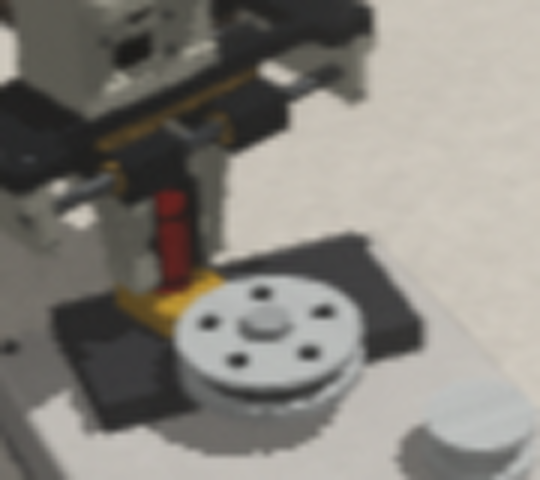

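Nearly home, with TCP at 0.1042 against a nominal 0.104. I'll push gently on until the handle seats on the arm.

step_arm:
  deltas:
    - [0.04, 0, 0, 0, 1]
    - [0.08, 0, 0, 0, 1]
    - [0.12, 0, 0, 0, 1]
    - [0.12, 0, 0, 0, 1]
    - [0.12, 0, 0, 0, 1]
    - [0.12, 0, 0, 0, 1]
    - [0.12, 0, 0, 0, 1]
    - [0.12, 0, 0, 0, 1]
    - [0.12, 0, 0, 0, 1]
    - [0.12, 0, 0, 0, 1]

```text
t: 14.3
eef_pos: [0.4856, -0.0683, 0.1039]
ee_rot: [-2.239, 1.57, -0.17]
force: [-1.2, 5.8, 12.2]
width: 0.0193
```

Seated: it stops at 0.1039 and the force rises to 12 N. Now release and rise.

step_arm:
  deltas:
    - [0.03, 0, 0, 0, 0.6]
    - [0, 0, 0, 0, 0.5]
    - [0, 0, 0, 0, 0.4]
    - [0, 0, 0, 0, 0.3]
    - [0, 0, 0, 0, 0.3]
    - [0, 0, 0, 0, 0.3]
    - [0, 0, 0, 0, 0.3]
    - [0, 0, 0, 0, 0.3]
    - [0, 0, 0, 0, 0.3]
    - [0, 0, 0, 0, 0.3]

```text
t: 15.13
eef_pos: [0.4854, -0.0684, 0.1027]
ee_rot: [1.597, 1.571, -2.618]
force: [0.0, -0.3, 0.2]
width: 0.0613
```

Run:
```python
from h import *
s=st(); f=grab_frame("wrist"); save(f,"w10",(130,130,350,290),3.5)
```

```text
{'t': 15.1333, 'eef_pos': [0.4854, -0.0684, 0.1027], 'ee_rot': [1.5968, 1.5707, -2.618], 'force': [0.0191, -0.2836, 0.1984], 'moment': [-0.0234, 0.0102, 0.0184], 'width': 0.0613}
```

View pics/w10.png

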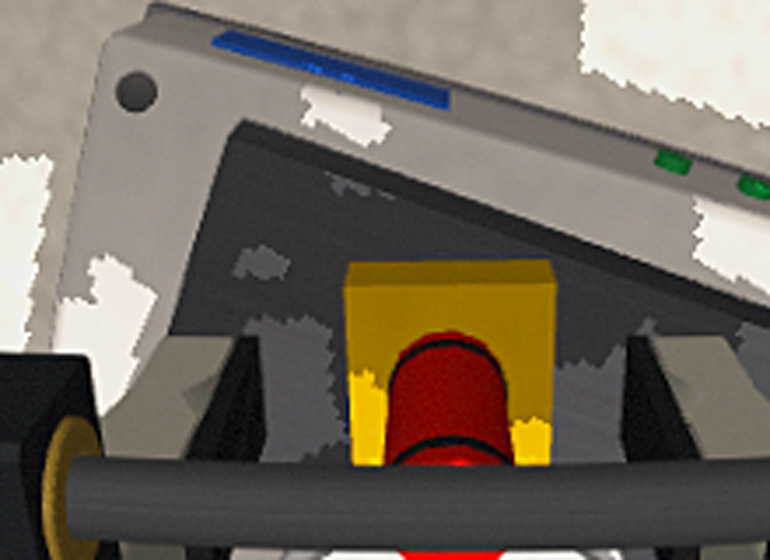

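The pin stays put with the jaws open: handle at (450,400) on the arm, no force. I'll lift clear vertically.

step_arm:
  deltas:
    - [-1, 0, 0, 0, 0.3]
    - [-3, 0, 0, 0, 0.3]
    - [-5.5, 0, 0, 0, 0.3]
    - [-8.5, 0, 0, 0, 0.3]
    - [-11, 0, 0, 0, 0.3]
    - [-12, 0, 0, 0, 0.3]
    - [-12, 0, 0, 0, 0.3]
    - [-12, 0, 0, 0, 0.3]
    - [-12, 0, 0, 0, 0.3]
    - [-12, 0, 0, 0, 0.3]

```text
t: 16.02
eef_pos: [0.4847, -0.0684, 0.2215]
ee_rot: [1.21, 1.569, -3.005]
force: [0.8, -0.3, -0.9]
width: 0.0614
```

Run:
```python
from h import *
s=st(); f=grab_frame("wrist"); save(f,"w11",s=1.5); c=cloud(f,s)
for m in masks_of("pin","wrist"):
    q=c[m["mask"]]; print(m["conf"],np.round(m["extent"]),np.percentile(q[:,2],[50,95]).round(4))
    t=q[q[:,2]>np.percentile(q[:,2],95)-.004]; print(np.median(t,0).round(4))
g=grab_frame("scene"); save(g,"s11",s=1.5); c=cloud(g)
for t in ["pin","rack","bottle","beaker"]:
    for m in masks_of(t,"scene"):
        P=c[m["mask"]&(g["range_z"]>0)]; print(t,round(m["conf"],2),np.round(m["extent"]).tolist(),np.median(P,0).round(3),P[:,2].max().round(4))
```

```text
{'t': 16.0167, 'eef_pos': [0.4847, -0.0684, 0.2215], 'ee_rot': [1.2102, 1.5685, -3.0048], 'force': [0.8482, -0.255, -0.8789], 'moment': [-0.0119, 0.027, -0.0005], 'width': 0.0614}
0.75 [130.   0. 157.  12.] [0.0407 0.0673]
[ 0.3732 -0.2724  0.0672]
0.72 [245. 180. 270. 209.] [0.1243 0.1259]
[ 0.4857 -0.067   0.1249]
pin 0.4 [147.0, 177.0, 155.0, 198.0] [ 0.37  -0.275  0.049] 0.0722
rack 0.58 [348.0, 172.0, 382.0, 197.0] [0.51  0.328 0.03 ] 0.053
bottle 0.8 [397.0, 190.0, 435.0, 249.0] [0.748 0.333 0.073] 0.1324
beaker 0.64 [87.0, 266.0, 129.0, 319.0] [ 0.754 -0.366  0.058] 0.087
```

View pics/w11.png

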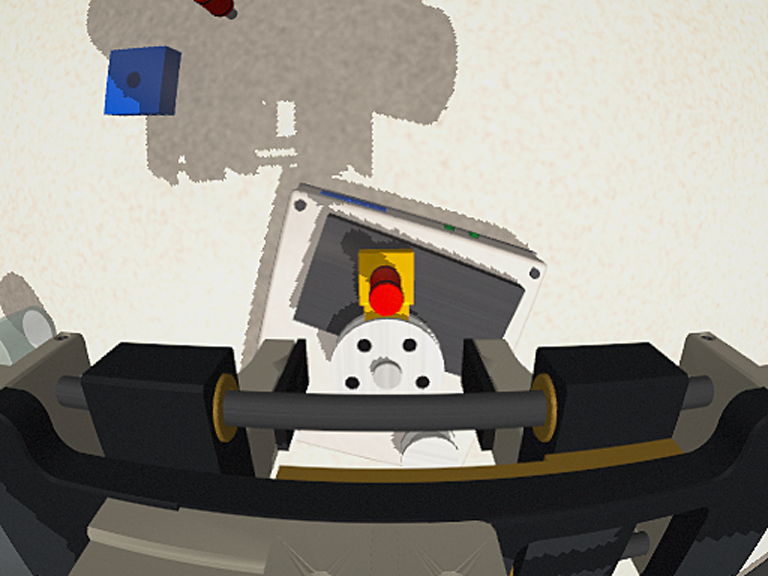

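View pics/s11.png

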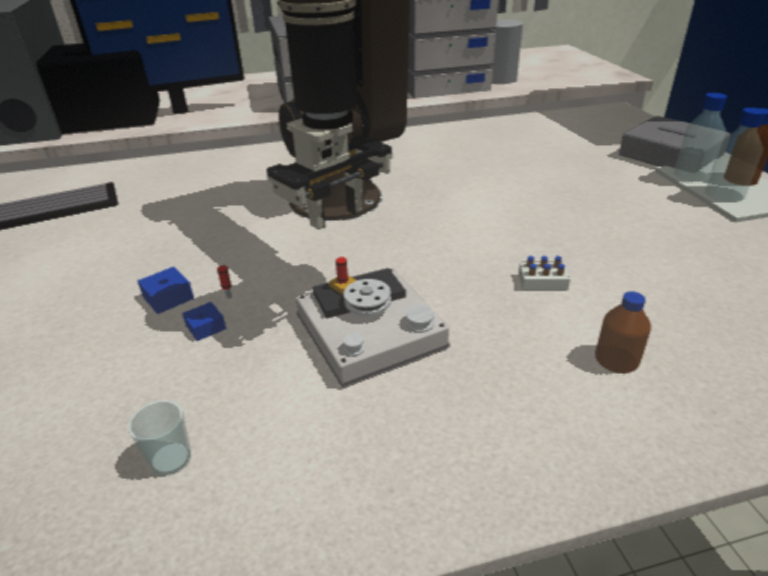

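The handle top measures 0.125 m (0.1245 expected when home). The wheel is held wound, the bystanders are unmoved and the gripper is clear.

```bash
python3 -c "
from h import *
job_done()"
```

```text
the job is handed in; nothing more can be done
```

The pin is fully home in the lock hole and holds the wheel wound back. I handed the job in at about 16 s of the 58 s allowed.

- **What I did:** I took the pin from the small blue block, the farther of the two look-alikes. I put its foot through the yellow arm's hole and wound the wheel about 47° anticlockwise. I felt for the lock hole, lowered the pin until the handle seated on the arm, let go and lifted clear.
- **Forces:** The highest force in any of the readings at the end of each move was about 13.5 N, when the handle seated on the arm. I did not see the values within moves.
- **Last checks:** The handle top measured 0.125 m against 0.1245 m expected when home. The wheel stayed wound after release, and the gripper read about zero force. The rack, bottle and beaker were within about 3 mm of where they started, which is about the cameras' accuracy.
- **What missed or disagreed:**
  - On the first descent to the pin the arm was about 4 mm off, and I corrected it before gripping.
  - In the final overview picture the network missed the locked pin and reported only the look-alike. The wrist camera did find it, and it is plainly visible in both pictures.

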